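Break the lid stay and shut the reagent case

TASK

The blue reagent case on the bench is propped open by a locked folding stay on its left side. Push the stay's red knuckle back and down until it gives way and the stay is clearly bent the other way, and stop there so that the lid is left standing; then take the lid by its black grab bar and lower it gently until it is fully shut, and let go. Do not let the lid drop or slam at any moment, do not lean hard on the stay, and leave the things around the case where they are.

Things in the scene. Friction and masses are not known exactly. Their poses are not given: they have to be found in the camera images.
- case: slate-blue reagent case fixed to the bench, 160 (x) x 210 (y) x 85 mm high, walls 6 mm, small bottles and a dish fixed inside; origin at the centre of its underside, x points from its front to the hinge side, y to its left, z up. The lid hinge axis runs along y, 75 mm behind the origin (x = +75) and 87 mm up.
- lid (a joint): angle of the 162 x 212 x 14 mm, 0.38 to 0.63 kg lid, rad: 0 at the start (standing 1.35 rad above shut, against a stiff rubber stop), grows as it comes down, 1.35 = fully shut on a solid stop. Hinge friction (0.30 N m) holds it where it is left only while steep: beyond about 0.35 (heavy lid) to 0.9 (light) it falls by itself and slams.
- stay (a joint): fold of the knuckle in rad: 0 = locked (bowed 8.5 mm past straight to the front and up, on its stop); 0.27 = straight; grows as the knuckle goes back and down; 3.01 when shut. Below 0.27 it springs back. Pushed square to the stay it resists up to a peak of 7 to 12 N (lid mass varies), then suddenly gives; pushing on drives the lid down.
- stay_lower: the steel folding stay: two flat bars 62 mm long, 12 mm wide, in a vertical plane at y = +122 mm in the case's frame, just beside the lid's edge; origin at its lower pivot on the case's left wall, 110 mm in front of the hinge axis at the same height; it rises back at about 42 degrees to a pin on the lid 85 mm from the hinge.
- knuckle (a point): centre of the red knuckle: a lying cylinder 22 mm across, 22 mm long along the case's y. Locked, it stands 70 mm in front of the hinge axis and 48 mm above it; the direction that breaks the stay is (0.67, 0, -0.74) in the case's frame: back and down. The lid leans close behind it, so come tilted, from the front and above.
- lid_bar (a point): middle of the lid's black grab bar: 14 mm thick, along the case's y, 100 mm between its brackets. It lies 192 mm from the hinge axis along the lid and 45 mm out from the lid's underside: 209 mm above the axis at the start; 192 mm in front of and 45 mm above it when shut (35 mm ahead of the lid's edge).
- lid_hinge (a point): middle of the lid's hinge axis; the axis runs along the case's y. Its own axes turn with the lid.
- coplin: bystander: lidded glass staining jar, 57 mm across, 97 mm high; origin at the centre of its underside
- amber_bottle: bystander: small amber bottle with a red dropper cap, 42 mm across, 122 mm high; origin at the centre of its underside
- marker: bystander: green and white marker pen, 118 mm long; origin under its middle
- dish: bystander: round culture dish, 61 mm across, 15 mm high; origin at the centre of its underside
- counter: bystander: round hand tally counter, 66 x 58 x 25 mm; origin on its underside

How it is judged:
By the outcome, as a careful person would: the job done as asked, in the order asked, and still so for the second after the job is handed in, with the robot touching nothing.
It also fails if it takes over 59 s, if anything falls off the work surface, if the arm or the gripper's body presses on something with over 40 N, if the wrist force passes 120 N, or if a joint passes its speed limit or range.

ROBOT

A 6-joint arm with a two-finger parallel gripper is mounted at the origin on a cart in front of the work surface, level with it; the furniture and walls round the work are solid. World frame = base frame: x ahead of the robot, y to its left, z up, the work surface at z = 0. Lengths are in m, angles in rad, forces in N, time in s.
With the tool pointing down it reaches from about 0.375 to 0.975 m from the base axis. Payload 3.8 kg.
Tool frame: the origin (TCP) lies at the very end of the fingers, on their centre line; the grasp point (between the pads) lies 19 mm behind it; z points along the fingers, y is the line along which they close (so a half turn about z gives the same grasp; the last joint's range is limited). The gripper opens to 85 mm and grips with 20 to 120 N. Pads are 22 mm wide; open, the fingers measure 114 mm over their backs; the gripper's body (76 mm by 85 mm) begins 54 mm behind the grasp point. The pads swing forward as they close: fully open they stand 13 mm farther back than shut.
Start: joints at [1.207, 0.264, 1.604, -0, 1.274, -0.037], TCP at [0.217, 0.639, 0.231] pointing down, gripper open.
Joint ranges: [-2.63, 2.63], [-0.94, 2.18], [0.31, 2.57], [-1.31, 4.45], [0, 2.66], [-2.55, 2.55]. Speed limits (rad/s): [2.57, 2.57, 3.14, 3.14, 3.14, 3.14].

INTERFACE

Orientations are given as a rotation vector (axis times angle).
In Python, from workcell import monitor, viewer, job gives the robot as it stands. The module is installed in compiled form; this text tells all that it offers.
- The arm moves only by the tool step_arm, never from a script. Its argument "series" is one flat list of numbers, 4 for each row, row after row: the shift along the tool's x, y, z in m, then the turn about the tool's z in rad. A call has 1 to 8 rows; each row is the pose to reach, as a shift and turn from the pose commanded when the call began, along the tool's axes at that moment; what a row does not reach only later rows make up. A row lasts 1/8 s, in which the tool goes at most 62.5 mm and 10.7 degrees, less where a joint would pass 70% of its speed; a pose out of reach is approached as far as the arm can. A call with a gripper value outside its range is refused whole. "gripper" is the opening, from 0 (shut) to 1 (fully open), set as the call begins (left out, the last holds). The fingers move at their own pace and stop on an object; "newtons" is the grip in N (left out, the last holds). Time passes only in rows, so rows that repeat a pose let the fingers close. It gives the time, the measured TCP pose, the force, the opening and the grip force at its end, in the units of the state.
- monitor.read_state(): the state, without advancing time (a new reading comes with each control period).
- viewer.read_camera(name): name is "side" or "top" or "wrist"; returns a dict with "image" (420x560x3 uint8, red, green, blue), "intrinsics" (3x3 intrinsics, pixels), "T" (4x4, takes a point from camera to world coordinates); the wrist camera has in their place "hand_eye" (4x4, takes a point from camera to tool coordinates, whose origin is the TCP and whose axes are the flange's). Camera axes: x right, y up, looking along -z (the intrinsics and any distortion apply to the point x, -y, -z); pixel columns grow to the right and rows downward; lengths in m; the calibration is good to about 2 mm. A picture is of the moment at which its call begins: read the wrist's pose just before it. There is no depth.
- job.finish_job(): hands the job in; it is judged then, once.
Trained networks look in a picture, given as the dict that the camera call returned (one of the last four; its "shot" number tells which), for a name from the list of things; names that differ only in an ending like _2 or _b are one class to them, and where a whole thing is asked for, a point or a joint stands for the part that bears it (a point fixed in the world has none). Each returns a list of dicts, best first, with "score" (0 to 1); they miss things now and then, are a little off and sometimes report something else, mostly with a low value. They report only what shows in the picture. A call takes as long as a camera call.
- viewer.boxes_of(picture, label): "extent" ([centre column, centre row, width, height] in pixels, round what is visible of it).
- viewer.spot_point(picture, label): "point" ([column, row] in pixels: a listed point, or the origin of a listed thing).
The state is a dict: "time": time; "q": joint angles; "joint_vel": joint speeds; "joint_torque": joint torques, N m; "tool_pos": TCP position; "tcp_rot": TCP orientation; "wrist_force": force on the tool from outside, world axes, zero at the start; "torque": the same for the moment, N m; "width": opening from 0.0 (shut) to 1.0 (fully open); "grip_force": force on a finger pad.
Only numpy, scipy, OpenCV 4.12 (cv2) and the standard library are available. Lean on these libraries where they do the work, as an engineer would, in place of code of your own. Each camera call takes 0.05 s, during which the arm holds its last target. There are 200 camera calls.

## Working session

There is one attempt and no reset: what is moved stays moved. The work goes in short steps, Python scripts to look and compute and a tool call to move; the robot and the scene stay as the last step left them, time stands still between calls to the robot, and variables do not carry over. Pictures are saved under pics/ and viewed, at most 10 in all, crops included, and the job is handed in when it is done.

Besides the shell and the picture viewer there is one more tool, called after "Call:" by a JSON object that holds its "fn" and its "kwargs", one argument or row to a line. step_arm: Moves the arm, as the interface text tells. Its arguments: {"type":"object","properties":{"series":{"type":"array"},"gripper":{"type":"number"},"newtons":{"type":"number"}},"required":["series"]}

```bash
mkdir -p pics
cat > h.py <<'E'
import numpy as np, cv2
from scipy.spatial.transform import Rotation as R
from workcell import monitor, viewer, job
def cam(name,save=None):
    s=monitor.read_state(); p=viewer.read_camera(name)
    if 'T' not in p:
        T=np.eye(4);T[:3,:3]=R.from_rotvec(s['tcp_rot']).as_matrix();T[:3,3]=s['tool_pos']
        p['_T']=T@np.array(p['hand_eye'])
    else: p['_T']=np.array(p['T'])
    if save: cv2.imwrite('pics/'+save,p['image'][:,:,::-1])
    return p
def ray(p,uv):
    K=np.array(p['intrinsics']);d=np.linalg.inv(K)@[uv[0],uv[1],1]
    d=p['_T'][:3,:3]@[d[0],-d[1],-d[2]]
    return p['_T'][:3,3],d/np.linalg.norm(d)
def proj(p,X):
    T=p['_T'];c=T[:3,:3].T@(np.array(X)-T[:3,3]);u=np.array(p['intrinsics'])@[c[0],-c[1],-c[2]];return u[:2]/u[2]
def tri(rs):
    A=0;b=0
    for o,d in rs:
        P=np.eye(3)-np.outer(d,d);A=A+P;b=b+P@o
    X=np.linalg.solve(A,b);return X,[float(np.linalg.norm((np.eye(3)-np.outer(d,d))@(X-o))) for o,d in rs]
E
python3 - <<'E'
from h import *
np.set_printoptions(precision=3,suppress=True)
s=monitor.read_state();print(s)
P={n:cam(n,n+'0.png') for n in['side','top','wrist']}
for n in P: print(n,list(P[n].keys()),P[n]['_T'],P[n]['intrinsics'])
for l in['case','knuckle','lid_bar','lid_hinge','stay_lower','coplin','amber_bottle','marker','dish','counter']:
    rs=[]
    for n in P:
        r=viewer.spot_point(P[n],l)
        if r:
            print(l,n,np.array(r[0]['point']),r[0]['score'])
            if r[0]['score']>.4: rs.append(ray(P[n],r[0]['point']))
    if len(rs)>1: print('   ',tri(rs))
E
```

```text
{'time': 0.0, 'q': array([ 1.207,  0.265,  1.605, -0.   ,  1.274, -0.037]), 'joint_vel': array([ 0.002, -0.002,  0.   ,  0.   ,  0.001,  0.001]), 'joint_torque': array([  0.001, -51.51 , -36.733,  -0.   ,   0.013,  -0.   ]), 'tool_pos': array([0.216, 0.639, 0.23 ]), 'tcp_rot': array([-0.511, -3.099,  0.003]), 'wrist_force': array([ 0.034, -0.457,  0.118]), 'torque': array([ 0.005,  0.035, -0.016]), 'grip_force': 0.0, 'width': 1.003637468852894}
side ['image', 'intrinsics', 'T', 'shot', '_T'] [[ 0.537  0.612 -0.58  -0.292]
 [-0.843  0.378 -0.381 -0.694]
 [-0.014  0.694  0.72   1.213]
 [ 0.     0.     0.     1.   ]] [[540.631   0.    272.29 ]
 [  0.    540.631 206.343]
 [  0.      0.      1.   ]]
top ['image', 'intrinsics', 'T', 'shot', '_T'] [[-0.007  0.985 -0.173  0.328]
 [-1.    -0.003  0.019 -0.139]
 [ 0.018  0.173  0.985  1.413]
 [ 0.     0.     0.     1.   ]] [[481.919   0.    277.528]
 [  0.    481.919 213.28 ]
 [  0.      0.      1.   ]]
wrist ['image', 'intrinsics', 'hand_eye', 'shot', '_T'] [[ 0.322 -0.906 -0.275  0.147]
 [ 0.947  0.307  0.096  0.663]
 [-0.002 -0.292  0.957  
[... 1002 characters left out ...]
0463])
amber_bottle side [416.7 302.5] 0.6
amber_bottle top [411.7 206.3] 0.56
amber_bottle wrist [ 94.5 411.2] 0.46
    (array([ 0.861, -0.546, -0.511]), [0.08451318815845137, 0.24336511191187893, 0.19269620329961307])
marker side [151.3 216.6] 0.48
marker top [134.3 255. ] 0.48
marker wrist [ 93.2 411.5] 0.7
    (array([0.458, 0.249, 0.001]), [0.006551166736891327, 0.004423196461097068, 0.007180937694035066])
dish side [289.2 225.1] 0.74
dish top [127.7 209.5] 0.66
    (array([ 0.636,  0.078, -0.009]), [0.20158264008795826, 0.20158264008795834])
counter side [386.8 326.9] 0.61
counter top [400.5 248.2] 0.64
    (array([ 0.472, -0.529,  0.007]), [0.002619896883079106, 0.002619896883079117])
```

Run:
```python
import cv2
a=cv2.imread('pics/side0.png')[130:370,130:480];b=cv2.imread('pics/top0.png')[100:300,100:450]
cv2.imwrite('pics/s1.png',cv2.resize(a,None,fx=2.28,fy=2.28));cv2.imwrite('pics/t1.png',cv2.resize(b,None,fx=2.28,fy=2.28))
```

```text
(no output)
```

View pics/s1.png

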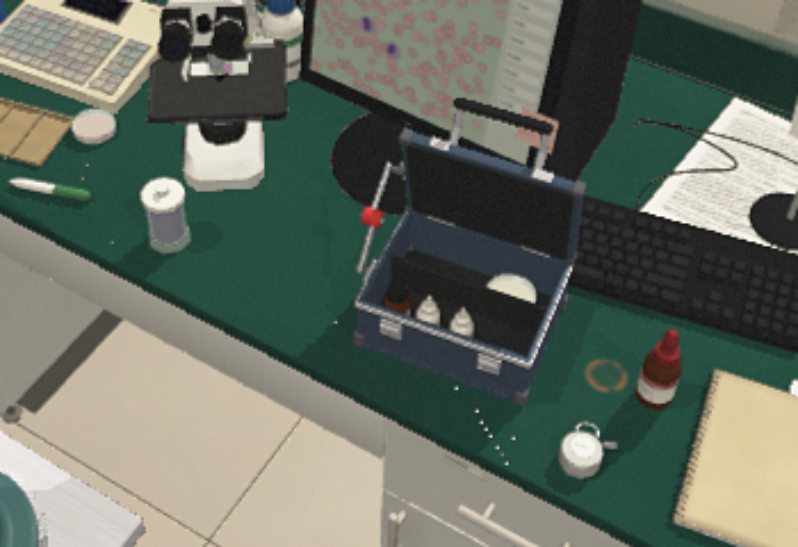

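View pics/t1.png

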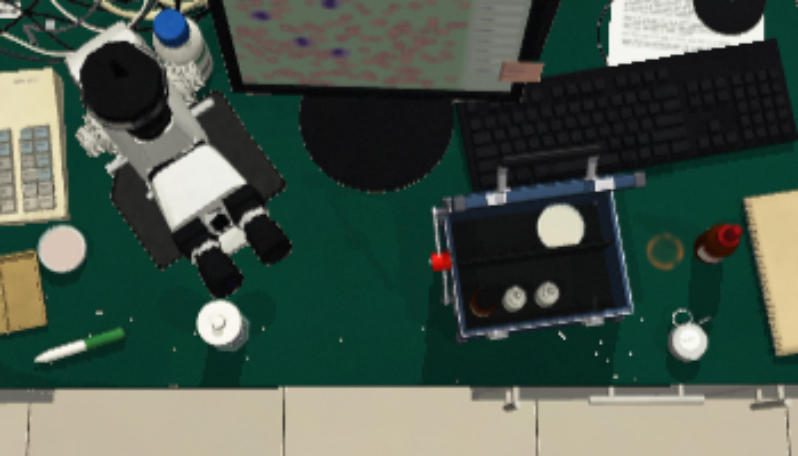

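```bash
cat > fit.py <<'E'
from h import *
from scipy.optimize import least_squares
np.set_printoptions(precision=4,suppress=True)
M={'case':(0,0,0),'knuckle':(.005,.122,.135),'lid_bar':(.077,0,.284),'stay_lower':(-.035,.122,.087)}
if __name__=='__main__':
    P={n:cam(n) for n in['side','top']};obs=[]
    for n in P:
        for l in M:
            r=viewer.spot_point(P[n],l)
            if r: obs.append((n,l,r[0]['point']))
    obs+=[('side','knuckle',(293.2,224.7)),('top','knuckle',(293,214.5))]
    def w(v,X): return R.from_euler('z',v[2]).apply(X)+[v[0],v[1],0]
    f=lambda v:np.concatenate([proj(P[n],w(v,M[l]))-o for n,l,o in obs])
    s=least_squares(f,[.57,-.33,.145],loss='soft_l1',f_scale=2)
    print(s.x);[print(o[0],o[1],e) for o,e in zip(obs,f(s.x).reshape(-1,2))]
    for n in P:
        im=cv2.resize(P[n]['image'][:,:,::-1],None,fx=3,fy=3)
        for X in [(sx*.08,sy*.105,z) for sx in(-1,1) for sy in(-1,1) for z in(0,.085)]+list(M.values())+[(.077,.05,.284),(.077,-.05,.284)]:
            u=proj(P[n],w(s.x,X))*3+1;cv2.circle(im,tuple(int(a) for a in u),3,(0,255,255),-1)
        c=(proj(P[n],w(s.x,(0,0,.12)))*3).astype(int);cv2.imwrite(f'pics/f_{n}.png',im[max(c[1]-290,0):c[1]+290,c[0]-200:c[0]+200])
    cv2.imwrite('pics/fit.png',np.hstack([cv2.imread('pics/f_side.png')[:540],cv2.imread('pics/f_top.png')[:540]]))
E
python3 fit.py
```

```text
[ 0.5626 -0.3262  0.1575]
side case [-4.704   2.1743]
side knuckle [ 3.5346 -0.0013]
side lid_bar [-0.1177 -1.6794]
side stay_lower [-0.0431 -0.4322]
top case [2.3443 2.9871]
top knuckle [ 1.0503 -0.2812]
top lid_bar [-1.9574 -1.1507]
top stay_lower [ 0.3246 -0.8294]
side knuckle [-0.6654 -0.2013]
top knuckle [-0.1497  0.5188]
```

View pics/fit.png

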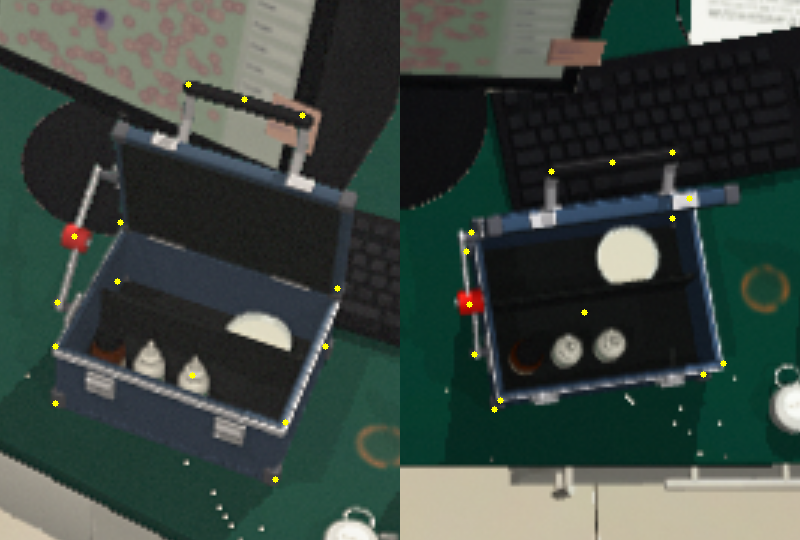

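```bash
cat >> h.py <<'E'
C=np.array([.5626,-.3262,0]);YAW=.1575
def w(X): return R.from_euler('z',YAW).apply(X)+C
def go(X,tooly):
    """tool-frame shift to world X and turn so that tool y is along world vector tooly (mod pi)"""
    s=monitor.read_state();r=R.from_rotvec(s['tcp_rot']);t=r.inv().apply(tooly)
    a=np.arctan2(-t[0],t[1]);a=(a+np.pi/2)%np.pi-np.pi/2
    return r.inv().apply(np.array(X)-s['tool_pos']),a
def cy(): return R.from_euler('z',YAW).apply([0,1,0])
def cx(): return R.from_euler('z',YAW).apply([1,0,0])
E
python3 - <<'E'
from h import *
np.set_printoptions(precision=4,suppress=True)
s=monitor.read_state();print(R.from_rotvec(s['tcp_rot']).as_matrix())
for X in [(-.033,.172,.25),(-.0268,.172,.145)]:
    print(w(X),go(w(X),cy()),go(w(X),cx()))
print(go([.45,.2,.33],cy()))
E
```

```text
[[-0.9471  0.321  -0.    ]
 [ 0.321   0.9471  0.    ]
 [ 0.      0.     -1.    ]]
[ 0.503  -0.1615  0.25  ] (array([-0.5283, -0.6665, -0.0187]), np.float64(-0.48432718330435276)) (array([-0.5283, -0.6665, -0.0187]), np.float64(1.0864691434860365))
[ 0.5092 -0.1605  0.145 ] (array([-0.5338, -0.6636,  0.0863]), np.float64(-0.48432718330435276)) (array([-0.5338, -0.6636,  0.0863]), np.float64(1.0864691434860365))
(array([-0.362 , -0.3411, -0.0987]), np.float64(-0.48432718330435276))
```

Call:
{"fn": "step_arm", "kwargs": {
  "series": [-0.033, -0.042, -0.03, 0, -0.066, -0.083, -0.06, 0, -0.099, -0.125, -0.09, 0, -0.132, -0.167, -0.1, 0, -0.165, -0.208, -0.1, 0, -0.198, -0.25, -0.1, 0, -0.231, -0.292, -0.1, 0, -0.264, -0.333, -0.1, 0],
  "gripper": 1
}}

```text
time: 3.15
tool_pos: [0.3601, 0.2375, 0.3316]
tcp_rot: [0.51, 3.099, 0.001]
wrist_force: [0.7, -0.4, -0.4]
width: 0.999
grip_force: 0.0
```

Call:
{"fn": "step_arm", "kwargs": {
  "series": [-0.033, -0.042, 0, -0.06, -0.066, -0.083, 0, -0.12, -0.099, -0.125, 0, -0.18, -0.132, -0.167, 0, -0.24, -0.165, -0.208, 0, -0.3, -0.198, -0.25, 0, -0.36, -0.231, -0.292, 0, -0.42, -0.264, -0.333, 0.02, -0.484]
}}

```text
time: 4.15
tool_pos: [0.5045, -0.1633, 0.3134]
tcp_rot: [-0.249, 3.127, -0.003]
wrist_force: [0.9, 1.1, 0.5]
width: 0.999
grip_force: 0.0
```

Run:
```python
from h import *
np.set_printoptions(precision=4,suppress=True)
s=monitor.read_state();print(s['time'],s['tool_pos'],s['q'])
for X in [(-.035,.172,.2),(-.0268,.172,.145)]: print(go(w(X),cy()))
p=cam('wrist','w1.png');print(proj(p,w((.005,.122,.135))),[ (r['point'],r['score']) for r in viewer.spot_point(p,'knuckle')])
```

```text
4.15 [ 0.5045 -0.1633  0.3134] [-0.3602 -0.0568  1.806   0.0003  1.3873 -2.0898]
(array([0.0037, 0.0023, 0.1134]), np.float64(0.0012765749248528913))
(array([-0.0043,  0.0024,  0.1684]), np.float64(0.0012765749248528913))
[237.6097 221.708 ] [([236.3, 219.2], 0.8)]
```

View pics/w1.png

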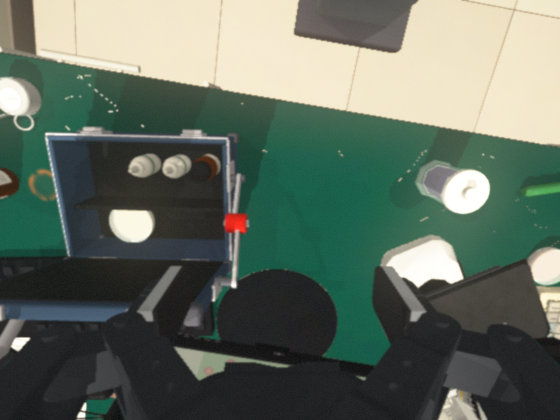

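Call:
{"fn": "step_arm", "kwargs": {
  "series": [0.006, 0.002, 0.04, 0.001, 0.006, 0.002, 0.08, 0.001, 0.006, 0.002, 0.113, 0.001, 0.004, 0.002, 0.135, 0.001, 0.0, 0.002, 0.155, 0.001, -0.002, 0.002, 0.165, 0.001, -0.002, 0.002, 0.165, 0.001]
}}

```text
time: 5.12
tool_pos: [0.5042, -0.1581, 0.1459]
tcp_rot: [0.246, -3.131, -0.001]
wrist_force: [-0.2, 0.1, -0.9]
width: 1.001
grip_force: 0.0
```

Run:
```python
from h import *
np.set_printoptions(precision=4,suppress=True)
s=monitor.read_state();print(s['time'],s['tool_pos'],s['wrist_force'],go(w((-.0288,.172,.148)),cy()))
p=cam('wrist','w2.png');k=w((.005,.122,.135));print(proj(p,k),[ (r['point'],r['score']) for r in viewer.spot_point(p,'knuckle')])
```

```text
5.125 [ 0.5042 -0.1581  0.1459] [-0.1618  0.0941 -0.8989] (array([-0.0025, -0.0032, -0.0021]), np.float64(-0.000989111915360441))
[188.9173 316.7773] [([183.9, 318.3], 0.9), ([101.1, 225.8], 0.41)]
```

View pics/w2.png

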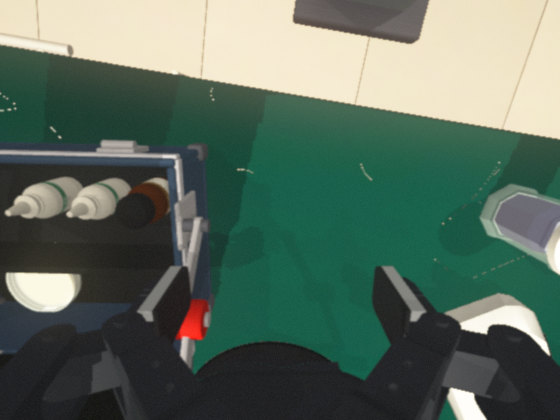

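Call:
{"fn": "step_arm", "kwargs": {
  "series": [-0.004, -0.001, 0.003, -0.001, -0.009, -0.001, 0.007, -0.001, -0.013, -0.001, 0.0105, -0.001, -0.013, -0.001, 0.0105, -0.001]
}}

```text
time: 5.72
tool_pos: [0.5176, -0.1575, 0.1353]
tcp_rot: [0.247, -3.131, -0.001]
wrist_force: [0.5, -0.1, -0.3]
width: 0.998
grip_force: 0.0
```

Call:
{"fn": "step_arm", "kwargs": {
  "series": [-0.0007, 0, 0.0007, 0, -0.0014, 0, 0.0015, 0, -0.002, 0, 0.0022, 0, -0.0027, 0, 0.003, 0]
}}

```text
time: 6.22
tool_pos: [0.5203, -0.1572, 0.1328]
tcp_rot: [-0.247, 3.132, -0.0]
wrist_force: [0.8, -0.6, -0.4]
width: 0.997
grip_force: 0.0
```

Call:
{"fn": "step_arm", "kwargs": {
  "series": [-0.0007, 0, 0.0007, 0, -0.0014, 0, 0.0015, 0, -0.002, 0, 0.0022, 0, -0.0027, 0, 0.003, 0]
}}

```text
time: 6.72
tool_pos: [0.523, -0.1568, 0.1297]
tcp_rot: [0.247, -3.132, 0.0]
wrist_force: [-0.0, -0.1, -0.4]
width: 1.0
grip_force: 0.0
```

Call:
{"fn": "step_arm", "kwargs": {
  "series": [-0.0007, 0, 0.0007, 0, -0.0014, 0, 0.0015, 0, -0.002, 0, 0.0022, 0, -0.0027, 0, 0.003, 0]
}}

```text
time: 7.22
tool_pos: [0.5252, -0.1565, 0.127]
tcp_rot: [0.246, -3.131, 0.0]
wrist_force: [-3.2, 0.0, 3.1]
width: 1.005
grip_force: 2.7
```

Call:
{"fn": "step_arm", "kwargs": {
  "series": [-0.0007, 0, 0.0007, 0, -0.0014, 0, 0.0015, 0]
}}

```text
time: 7.48
tool_pos: [0.5261, -0.1563, 0.1254]
tcp_rot: [0.246, -3.13, 0.0]
wrist_force: [-6.0, -0.1, 6.1]
width: 0.997
grip_force: 4.2
```

Call:
{"fn": "step_arm", "kwargs": {
  "series": [-0.0007, 0, 0.0007, 0, -0.0014, 0, 0.0015, 0]
}}

```text
time: 7.72
tool_pos: [0.5271, -0.1562, 0.1237]
tcp_rot: [0.246, -3.129, -0.0]
wrist_force: [-5.4, -1.0, 4.6]
width: 1.001
grip_force: 3.9
```

Call:
{"fn": "step_arm", "kwargs": {
  "series": [-0.0007, 0, 0.0007, 0, -0.0014, 0, 0.0015, 0]
}}

```text
time: 7.98
tool_pos: [0.5286, -0.1559, 0.1216]
tcp_rot: [0.246, -3.13, -0.0]
wrist_force: [-3.1, -0.9, 0.1]
width: 1.002
grip_force: 1.1
```

Call:
{"fn": "step_arm", "kwargs": {
  "series": [-0.0007, 0, 0.0007, 0, -0.0014, 0, 0.0015, 0]
}}

```text
time: 8.22
tool_pos: [0.5318, -0.1554, 0.1208]
tcp_rot: [-0.247, 3.131, -0.0]
wrist_force: [-0.2, -0.8, 0.1]
width: 1.002
grip_force: 0.0
```

Call:
{"fn": "step_arm", "kwargs": {
  "series": [-0.0007, 0, 0.0007, 0, -0.0014, 0, 0.0015, 0]
}}

```text
time: 8.48
tool_pos: [0.5328, -0.1552, 0.1193]
tcp_rot: [-0.247, 3.131, -0.0]
wrist_force: [-0.8, 0.1, -0.5]
width: 1.0
grip_force: 0.0
```

Call:
{"fn": "step_arm", "kwargs": {
  "series": [-0.0007, 0, 0.0007, 0, -0.0014, 0, 0.0015, 0]
}}

```text
time: 8.72
tool_pos: [0.534, -0.155, 0.1178]
tcp_rot: [-0.247, 3.132, -0.0]
wrist_force: [0.9, -0.2, 0.1]
width: 1.001
grip_force: 0.0
```

```bash
cat > kn.py <<'E'
from h import *
from scipy.optimize import minimize_scalar
np.set_printoptions(precision=4,suppress=True)
Z={}
for n in('side','top','wrist'):
    p=cam(n);Z[n]=p
    hsv=cv2.cvtColor(p['image'],cv2.COLOR_RGB2HSV);m=((hsv[...,0]<8)|(hsv[...,0]>172))&(hsv[...,1]>170)&(hsv[...,2]>110)
    k=proj(p,w((.01,.122,.125)));y,x=np.nonzero(m);d=np.hypot(x-k[0],y-k[1])<(14 if n!='wrist' else 60)
    red=(x[d].mean(),y[d].mean(),d.sum()) if d.any() else None
    print(n,'red',red,'net',[(r['point'],round(r['score'],2)) for r in viewer.spot_point(p,'knuckle')[:1]],'bar',[(r['point'],round(r['score'],2)) for r in viewer.spot_point(p,'lid_bar')[:1]],'bar0',proj(p,w((.077,0,.284))))
    for f in(0,.27,.5,.7,.9,1.2):
        # knuckle for fold f with upper pin on lid circle
        from scipy.optimize import brentq
        h=abs(f-.2743)/2;c=.124*np.cos(h);L=np.array([-.11,0])
        b=brentq(lambda a:np.hypot(-.085*np.cos(a)+.11,.085*np.sin(a))-c,.2,2.0)
        U=np.array([-.085*np.cos(b),.085*np.sin(b)]);u=(U-L)/np.linalg.norm(U-L);nn=np.array([u[1],-u[0]])
        K=(U+L)/2+nn*.062*np.sin(h)*np.sign(f-.2743)
        print('  ',f,'lid',1.35-b,'K',K,proj(p,w((K[0]+.075,.122,K[1]+.087))))
E
python3 kn.py
```

```text
side red (np.float64(295.75), np.float64(225.60714285714286), np.int64(28)) net [([293.0, 222.2], 0.53)] bar [([348.8, 181.9], 0.81)] bar0 [349.2887 178.9261]
   0 lid 0.007733978384571127 K [-0.0703  0.0477] [292.4909 224.6781]
   0.27 lid -0.008014020115360898 K [-0.0641  0.0416] [293.3342 224.5759]
   0.5 lid 0.002662219688119416 K [-0.0597  0.0363] [293.9056 224.8025]
   0.7 lid 0.029683917167426355 K [-0.0566  0.0316] [294.3034 225.1846]
   0.9 lid 0.07245089614590317 K [-0.0541  0.0269] [294.6202 225.7038]
   1.2 lid 0.16370974372697233 K [-0.0513  0.0199] [294.9664 226.6887]
top red None net [] bar [([343.1, 166.2], 0.81)] bar0 [340.4521 167.7531]
   0 lid 0.007733978384571127 K [-0.0703  0.0477] [292.8747 215.1682]
   0.27 lid -0.008014020115360898 K [-0.0641  0.0416] [292.3738 213.2896]
   0.5 lid 0.002662219688119416 K [-0.0597  0.0363] [292.0093 212.0792]
   0.7 lid 0.029683917167426355 K [-0.0566  0.0316] [291.7368 211.2848]
   0.9 lid 0.07245089614590317 K [-0.0541  0.0269] [291.5019 210.6988]
   1.2 lid 0.16370974372697233 K [-0.0513  0.0199] [291.2107 210.1489]
wrist red (np.float64(192.34228187919464), np.float64(309.751677852349), np.int64(447)) net [([173.7, 305.7], 0.92)] bar [] bar0 [-2192.4849  2388.1141]
   0 lid 0.007733978384571127 K [-0.0703  0.0477] [169.8035 297.4632]
   0.27 lid -0.008014020115360898 K [-0.0641  0.0416] [175.4056 301.9257]
   0.5 lid 0.002662219688119416 K [-0.0597  0.0363] [179.7083 303.3882]
   0.7 lid 0.029683917167426355 K [-0.0566  0.0316] [183.082  303.3604]
   0.9 lid 0.07245089614590317 K [-0.0541  0.0269] [186.1332 302.4268]
   1.2 lid 0.16370974372697233 K [-0.0513  0.0199] [190.1895 299.7768]
```

Call:
{"fn": "step_arm", "kwargs": {
  "series": [0.01, 0, -0.012, 0, 0.02, 0, -0.025, 0, 0.03, 0, -0.06, 0, 0.03, 0, -0.1, 0, 0.03, 0.03, -0.15, 0, 0.03, 0.08, -0.18, 0]
}}

```text
time: 9.93
tool_pos: [0.4922, -0.0813, 0.3022]
tcp_rot: [-0.241, 3.127, -0.003]
wrist_force: [1.5, 0.7, 0.0]
width: 1.001
grip_force: 0.0
```

```bash
python3 kn.py | cut -c1-330
python3 - <<'E'
from h import *
a=cam('side')['image'][:,:,::-1][170:270,250:383];b=cam('top')['image'][:,:,::-1][140:240,270:403]
cv2.imwrite('pics/k2.png',cv2.resize(np.hstack([a,b]),None,fx=3,fy=3,interpolation=2))
E
```

```text
side red (np.float64(294.4468085106383), np.float64(225.12765957446808), np.int64(47)) net [([290.8, 224.1], 0.4)] bar [([348.2, 177.9], 0.94)] bar0 [349.2887 178.9261]
   0 lid 0.007733978384571127 K [-0.0703  0.0477] [292.4909 224.6781]
   0.27 lid -0.008014020115360898 K [-0.0641  0.0416] [293.3342 224.5759]
   0.5 lid 0.002662219688119416 K [-0.0597  0.0363] [293.9056 224.8025]
   0.7 lid 0.029683917167426355 K [-0.0566  0.0316] [294.3034 225.1846]
   0.9 lid 0.07245089614590317 K [-0.0541  0.0269] [294.6202 225.7038]
   1.2 lid 0.16370974372697233 K [-0.0513  0.0199] [294.9664 226.6887]
top red (np.float64(292.34), np.float64(211.08), np.int64(50)) net [([290.2, 214.3], 0.5)] bar [([342.5, 167.1], 0.8)] bar0 [340.4521 167.7531]
   0 lid 0.007733978384571127 K [-0.0703  0.0477] [292.8747 215.1682]
   0.27 lid -0.008014020115360898 K [-0.0641  0.0416] [292.3738 213.2896]
   0.5 lid 0.002662219688119416 K [-0.0597  0.0363] [292.0093 212.0792]
   0.7 lid 0.029683917167426355 K [-0.0566  0.0316] [291.7368 211.2848]
   0.9 lid 0.07245089614590317 K [-0.0541  0.0269] [291.5019 210.6988]
   1.2 lid 0.16370974372697233 K [-0.0513  0.0199] [291.2107 210.1489]
wrist red (np.float64(157.60253164556963), np.float64(234.77215189873417), np.int64(395)) net [([158.6, 232.1], 0.78)] bar [] bar0 [-108.3764  411.548 ]
   0 lid 0.007733978384571127 K [-0.0703  0.0477] [155.3258 227.9228]
   0.27 lid -0.008014020115360898 K [-0.0641  0.0416] [158.2098 231.5531]
   0.5 lid 0.002662219688119416 K [-0.0597  0.0363] [160.5406 233.5716]
   0.7 lid 0.029683917167426355 K [-0.0566  0.0316] [162.4434 234.6626]
   0.9 lid 0.07245089614590317 K [-0.0541  0.0269] [164.2247 235.246 ]
   1.2 lid 0.16370974372697233 K [-0.0513  0.0199] [166.6868 235.3582]
```

View pics/k2.png

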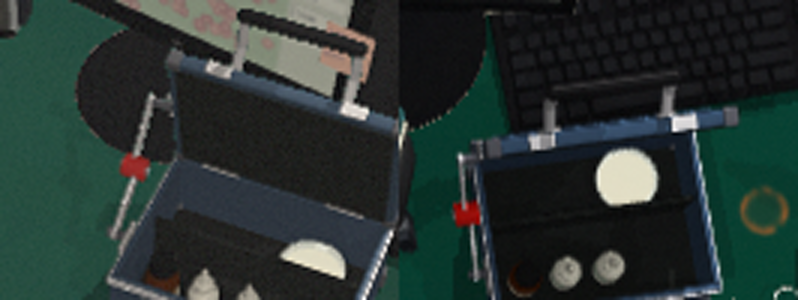

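Run:
```python
from h import *
np.set_printoptions(precision=4,suppress=True)
P={n:cam(n) for n in('side','top')}
for uv in((337,141),(330,100)):
    o,d=ray(P['top'],uv)
    print(uv,[o+d*(z-o[2])/d[2] for z in(.1,.3,.45)])
rs=[ray(P[n],viewer.spot_point(P[n],'lid_bar')[0]['point']) for n in P];X,e=tri(rs);print(X,e,'nominal',w((.077,0,.284)))
s=monitor.read_state();print(s['tool_pos'],s['q'])
for X in((.075,0,.36),(.075,0,.265)): print(go(w(X),cx()),w(X))
```

```text
(337, 141) [array([ 0.7679, -0.3351,  0.1   ]), array([ 0.7009, -0.3052,  0.3   ]), array([ 0.6507, -0.2828,  0.45  ])]
(330, 100) [array([ 0.8916, -0.3183,  0.1   ]), array([ 0.8058, -0.291 ,  0.3   ]), array([ 0.7414, -0.2705,  0.45  ])]
[ 0.6459 -0.3141  0.2648] [1.0966664359373199e-05, 1.096666435939976e-05] nominal [ 0.6386 -0.3141  0.284 ]
[ 0.4917 -0.081   0.2974] [-0.2133 -0.1101  1.8841 -0.0001  1.3684 -1.9408]
(array([-0.1067, -0.2531, -0.0628]), np.float64(1.5700053701055086)) [ 0.6367 -0.3144  0.36  ]
(array([-0.1068, -0.2532,  0.0322]), np.float64(1.5700053701055086)) [ 0.6367 -0.3144  0.265 ]
```

Run:
```python
from h import *
np.set_printoptions(precision=4,suppress=True)
P={n:cam(n) for n in('side','top')}
print(tri([ray(P['side'],(369,202)),ray(P['top'],(330,142))]))
```

```text
(array([ 0.7739, -0.3221,  0.0858]), [0.006330937948159452, 0.0063309379481590895])
```

Call:
{"fn": "step_arm", "kwargs": {
  "series": [0, -0.01, -0.04, 0.15, -0.01, -0.03, -0.08, 0.3, -0.025, -0.06, -0.1, 0.45, -0.04, -0.09, -0.1, 0.6, -0.055, -0.12, -0.1, 0.75, -0.07, -0.15, -0.1, 0.9, -0.085, -0.18, -0.1, 1.05, -0.09, -0.22, -0.1, 1.2]
}}

```text
time: 11.78
tool_pos: [0.6161, -0.2843, 0.3975]
tcp_rot: [-1.57, -2.721, -0.001]
wrist_force: [-0.6, -0.2, 0.1]
width: 1.003
grip_force: 0.0
```

Run:
```python
from h import *
np.set_printoptions(precision=4,suppress=True)
s=monitor.read_state();print(s['time'],s['tool_pos'],s['q'])
p=cam('wrist','w3.png');print(proj(p,w((.077,0,.284))),[(r['point'],r['score']) for r in viewer.spot_point(p,'lid_bar')])
for X in((.075,0,.36),(.075,0,.265)): print(go(w(X),cx()),w(X))
```

```text
11.775 [ 0.6161 -0.2843  0.3975] [-0.4692  0.2205  1.3588  0.0004  1.5624 -0.9937]
[285.4733 247.0519] [([281.9, 251.3], 0.62)]
(array([-0.034 ,  0.0049,  0.0361]), np.float64(0.36573492716990086)) [ 0.6367 -0.3144  0.36  ]
(array([-0.034 ,  0.0051,  0.1311]), np.float64(0.36573492716990086)) [ 0.6367 -0.3144  0.265 ]
```

Call:
{"fn": "step_arm", "kwargs": {
  "series": [-0.012, 0.002, 0.01, 0.12, -0.024, 0.004, 0.025, 0.24, -0.034, 0.005, 0.036, 0.366, -0.034, 0.005, 0.036, 0.366]
}}

```text
time: 12.38
tool_pos: [0.6361, -0.3103, 0.3599]
tcp_rot: [-2.03, -2.393, 0.001]
wrist_force: [-0.3, 0.0, -0.6]
width: 1.004
grip_force: 0.0
```

Run:
```python
from h import *
np.set_printoptions(precision=4,suppress=True)
s=monitor.read_state();print(s['time'],s['tool_pos'],s['q'])
p=cam('wrist');q=[proj(p,w((.077,y,.284))) for y in(0,.05,-.05)];r=viewer.spot_point(p,'lid_bar');print(q,[(a['point'],a['score']) for a in r])
im=p['image'][:,:,::-1].copy()
for u in q: cv2.circle(im,tuple(int(a) for a in u),3,(0,255,255),-1)
cv2.imwrite('pics/w4.png',im)
P={n:cam(n) for n in('side','top')};rs=[ray(p,r[0]['point'])] if r else []
rs+=[ray(P[n],a[0]['point']) for n in P if (a:=viewer.spot_point(P[n],'lid_bar'))];print(tri(rs))
for X in((.075,0,.36),(.075,0,.265)): print(go(w(X),cx()),w(X))
```

```text
12.375 [ 0.6361 -0.3103  0.3599] [-0.4892  0.2838  1.3476  0.0002  1.5134 -0.6532]
[array([282.8542, 226.8655]), array([283.3844, 159.2184]), array([282.3863, 286.5631])] [([232.1, 300.1], 0.63), ([278.9, 231.1], 0.57)]
(array([ 0.6134, -0.331 ,  0.3282]), [0.01830395292826625, 0.014610061570071366, 0.01925674639661093])
(array([-0.0039, -0.0006,  0.003 ]), np.float64(0.0058462336804814274)) [ 0.6367 -0.3144  0.36  ]
(array([-0.0038, -0.0007,  0.098 ]), np.float64(0.0058462336804814274)) [ 0.6367 -0.3144  0.265 ]
```

View pics/w4.png

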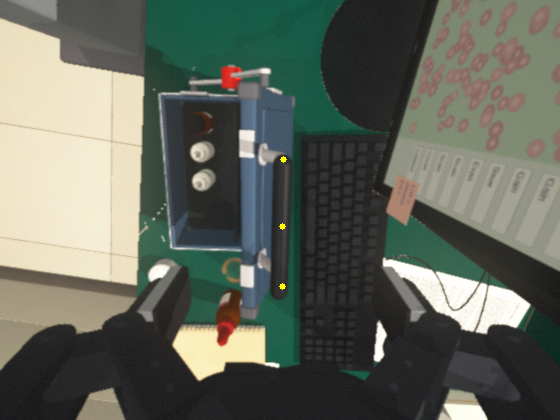

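Call:
{"fn": "step_arm", "kwargs": {
  "series": [-0.004, -0.0015, 0.02, 0.006, -0.004, -0.0015, 0.045, 0.006, -0.004, -0.0015, 0.07, 0.006, -0.004, -0.0015, 0.09, 0.006, -0.004, -0.0015, 0.101, 0.006, -0.004, -0.0015, 0.101, 0.006]
}}

```text
time: 13.42
tool_pos: [0.6352, -0.3148, 0.2595]
tcp_rot: [-2.04, -2.386, 0.001]
wrist_force: [0.1, -0.3, 0.5]
width: 1.003
grip_force: 0.0
```

Call:
{"fn": "step_arm", "kwargs": {
  "series": [0, 0, 0, 0, 0, 0, 0, 0, 0, 0, 0, 0, 0, 0, 0, 0, 0, 0, 0, 0, 0, 0, 0, 0],
  "gripper": 0,
  "newtons": 25
}}

```text
time: 14.18
tool_pos: [0.6359, -0.3151, 0.2613]
tcp_rot: [2.041, 2.387, 0.0]
wrist_force: [0.3, -0.6, 2.7]
width: 0.156
grip_force: 24.3
```

Run:
```python
import numpy as np
b=1.566-np.minimum(np.arange(0,73)*.02,1.336)
y=-.1972*(np.cos(b)-np.cos(1.566));z=.1972*(1-np.sin(b))
y=y.round(4);z=z.round(4)
for c in range(9):
    i=c*8;print(c,[v for k in range(1,9) for v in(0,round(y[i+k]-y[i],4),round(z[i+k]-z[i],4),0)])
```

```text
0 [0, np.float64(-0.0039), np.float64(0.0001), 0, 0, np.float64(-0.0079), np.float64(0.0002), 0, 0, np.float64(-0.0118), np.float64(0.0004), 0, 0, np.float64(-0.0158), np.float64(0.0007), 0, 0, np.float64(-0.0197), np.float64(0.0011), 0, 0, np.float64(-0.0236), np.float64(0.0015), 0, 0, np.float64(-0.0275), np.float64(0.0021), 0, 0, np.float64(-0.0314), np.float64(0.0027), 0]
1 [0, np.float64(-0.0039), np.float64(0.0007), 0, 0, np.float64(-0.0078), np.float64(0.0014), 0, 0, np.float64(-0.0116), np.float64(0.0023), 0, 0, np.float64(-0.0154), np.float64(0.0032), 0, 0, np.float64(-0.0193), np.float64(0.0042), 0, 0, np.float64(-0.0231), np.float64(0.0052), 0, 0, np.float64(-0.0268), np.float64(0.0064), 0, 0, np.float64(-0.0306), np.float64(0.0076), 0]
2 [0, np.float64(-0.0037), np.float64(0.0013), 0, 0, np.float64(-0.0074), np.float64(0.0027), 0, 0, np.float64(-0.0111), np.float64(0.0041), 0, 0, np.float64(-0.0147), np.float64(0.0056), 0, 0, np.float64(-0.0183), np.float64(0.0072), 0, 0, np.float64(-0.0219), np.float64(0.0089), 0, 0, np.float64(-0.0254), np.float64(0.0106), 0, 0, np.floa
[... 1605 characters left out ...]
loat64(-0.0032), np.float64(0.0072), 0, 0, np.float64(-0.0047), np.float64(0.0109), 0, 0, np.float64(-0.0062), np.float64(0.0145), 0, 0, np.float64(-0.0076), np.float64(0.0182), 0, 0, np.float64(-0.0089), np.float64(0.0219), 0, 0, np.float64(-0.0101), np.float64(0.0257), 0, 0, np.float64(-0.0112), np.float64(0.0295), 0]
8 [0, np.float64(-0.0011), np.float64(0.0038), 0, 0, np.float64(-0.0021), np.float64(0.0076), 0, 0, np.float64(-0.0029), np.float64(0.0106), 0, 0, np.float64(-0.0029), np.float64(0.0106), 0, 0, np.float64(-0.0029), np.float64(0.0106), 0, 0, np.float64(-0.0029), np.float64(0.0106), 0, 0, np.float64(-0.0029), np.float64(0.0106), 0, 0, np.float64(-0.0029), np.float64(0.0106), 0]
```

Call:
{"fn": "step_arm", "kwargs": {
  "series": [0, -0.004, 0.0001, 0, 0, -0.008, 0.0002, 0, 0, -0.012, 0.0004, 0, 0, -0.016, 0.0007, 0, 0, -0.02, 0.0011, 0, 0, -0.0236, 0.0015, 0, 0, -0.0275, 0.0021, 0, 0, -0.0314, 0.0027, 0],
  "newtons": 30
}}

```text
time: 15.18
tool_pos: [0.6042, -0.3194, 0.2582]
tcp_rot: [-2.041, -2.387, -0.001]
wrist_force: [0.7, 4.9, 6.2]
width: 0.151
grip_force: 31.1
```

Call:
{"fn": "step_arm", "kwargs": {
  "series": [0, -0.0039, 0.0007, 0, 0, -0.0078, 0.0014, 0, 0, -0.0116, 0.0023, 0, 0, -0.0154, 0.0032, 0, 0, -0.0193, 0.0042, 0, 0, -0.0231, 0.0052, 0, 0, -0.0268, 0.0064, 0, 0, -0.0306, 0.0076, 0]
}}

```text
time: 16.18
tool_pos: [0.5736, -0.3235, 0.2496]
tcp_rot: [-2.04, -2.386, -0.001]
wrist_force: [2.8, 5.8, -1.3]
width: 0.156
grip_force: 31.3
```

Call:
{"fn": "step_arm", "kwargs": {
  "series": [0, -0.0037, 0.0013, 0, 0, -0.0074, 0.0027, 0, 0, -0.0111, 0.0041, 0, 0, -0.0147, 0.0056, 0, 0, -0.0183, 0.0072, 0, 0, -0.0219, 0.0089, 0, 0, -0.0254, 0.0106, 0, 0, -0.029, 0.0124, 0]
}}

```text
time: 17.18
tool_pos: [0.5443, -0.3275, 0.2363]
tcp_rot: [-2.038, -2.384, -0.001]
wrist_force: [-0.6, 7.0, 1.6]
width: 0.155
grip_force: 32.0
```

```bash
cat > chk.py <<'E'
from h import *
np.set_printoptions(precision=4,suppress=True)
s=monitor.read_state();X=R.from_euler('z',-YAW).apply(s['tool_pos']-C);b=X+[-.075,0,.019-.087]
print(s['time'],'case TCP',X,'bar rel hinge',b,'r',np.hypot(b[0],b[2]),'to go',np.arctan2(b[2],-b[0])-.2302,s['wrist_force'],s['width'])
P={n:cam(n) for n in('side','top')}
for n in P: print(n,'exp',proj(P[n],w(b+[.075,0,.087])),[(r['point'],round(r['score'],2)) for r in viewer.spot_point(P[n],'lid_bar')[:1]])
a=P['side']['image'][:,:,::-1][150:300,260:430]
b=P['top']['image'][:,:,::-1][130:280,260:430];cv2.imwrite('pics/l.png',cv2.resize(np.hstack([a,b]),None,fx=2.3,fy=2.3))
E
python3 chk.py
```

```text
17.175 case TCP [-0.0183  0.0016  0.2363] bar rel hinge [-0.0933  0.0016  0.1683] r 0.19243845887042932 to go 0.8343205276153662 [-0.6259  6.9988  1.5809] 0.15454501286396466
side exp [335.532 212.164] [([336.1, 212.4], 0.66)]
top exp [345.2982 208.1814] []
```

View pics/l.png

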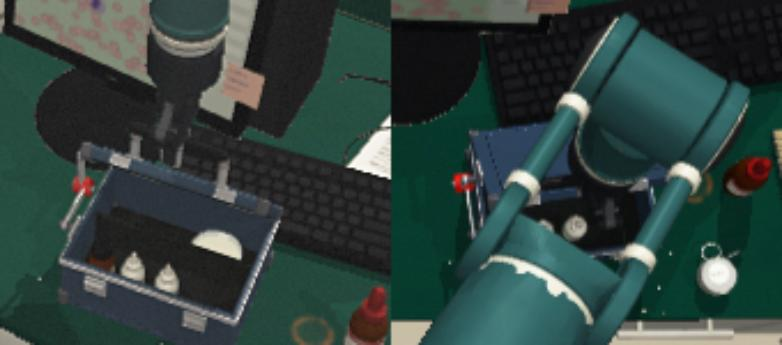

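Call:
{"fn": "step_arm", "kwargs": {
  "series": [0.0004, -0.0034, 0.0019, 0, 0.0008, -0.0069, 0.0038, 0, 0.0012, -0.0103, 0.0058, 0, 0.0016, -0.0136, 0.0079, 0, 0.002, -0.0169, 0.0101, 0, 0.0024, -0.0202, 0.0123, 0, 0.0028, -0.0234, 0.0146, 0, 0.003, -0.0266, 0.0169, 0]
}}

```text
time: 18.38
tool_pos: [0.519, -0.3309, 0.2212]
tcp_rot: [2.041, 2.387, -0.001]
wrist_force: [1.5, 1.8, -0.2]
width: 0.152
grip_force: 31.4
```

Call:
{"fn": "step_arm", "kwargs": {
  "series": [0.0001, -0.0031, 0.0024, 0, 0.0002, -0.0062, 0.0049, 0, 0.0003, -0.0092, 0.0074, 0, 0.0004, -0.0122, 0.01, 0, 0.0005, -0.0151, 0.0126, 0, 0.0006, -0.018, 0.0153, 0, 0.0006, -0.0208, 0.0181, 0, 0.0007, -0.0236, 0.0209, 0]
}}

```text
time: 19.38
tool_pos: [0.4954, -0.334, 0.2003]
tcp_rot: [2.041, 2.387, -0.001]
wrist_force: [-1.3, -3.2, 3.5]
width: 0.15
grip_force: 31.9
```

Call:
{"fn": "step_arm", "kwargs": {
  "series": [0.0001, -0.0027, 0.0029, 0, 0.0002, -0.0053, 0.0058, 0, 0.0003, -0.0079, 0.0088, 0, 0.0003, -0.0104, 0.0118, 0, 0.0004, -0.0129, 0.0149, 0, 0.0005, -0.0153, 0.018, 0, 0.0005, -0.0177, 0.0212, 0, 0.0006, -0.0199, 0.0244, 0]
}}

```text
time: 20.38
tool_pos: [0.4757, -0.3366, 0.1758]
tcp_rot: [2.041, 2.387, -0.002]
wrist_force: [-1.1, -6.3, 2.9]
width: 0.154
grip_force: 32.5
```

```bash
python3 chk.py
```

```text
20.375 case TCP [-0.0874  0.0034  0.1758] bar rel hinge [-0.1624  0.0034  0.1078] r 0.19494957846660452 to go 0.3559772762901595 [-1.1217 -6.3081  2.9459] 0.15438261962174793
side exp [323.8867 248.0871] []
top exp [345.9694 238.9511] [([345.1, 238.1], 0.64)]
```

Call:
{"fn": "step_arm", "kwargs": {
  "series": [-0.0002, -0.0023, 0.0032, 0, -0.0004, -0.0044, 0.0065, 0, -0.0006, -0.0065, 0.0099, 0, -0.0008, -0.0085, 0.0133, 0, -0.001, -0.0104, 0.0167, 0, -0.0012, -0.0123, 0.0202, 0, -0.0014, -0.0141, 0.0237, 0, -0.0015, -0.0159, 0.0272, 0]
}}

```text
time: 21.58
tool_pos: [0.4597, -0.3388, 0.1479]
tcp_rot: [-2.04, -2.386, -0.001]
wrist_force: [-4.2, 0.6, 3.4]
width: 0.147
grip_force: 33.2
```

Call:
{"fn": "step_arm", "kwargs": {
  "series": [0, -0.0016, 0.0036, 0, 0, -0.0032, 0.0072, 0, 0, -0.0047, 0.0109, 0, 0, -0.0062, 0.0145, 0, 0, -0.0076, 0.0182, 0, 0, -0.0089, 0.0219, 0, 0, -0.0101, 0.0257, 0, 0, -0.011, 0.028, 0]
}}

```text
time: 22.58
tool_pos: [0.4485, -0.3403, 0.1196]
tcp_rot: [-2.04, -2.385, -0.001]
wrist_force: [-4.7, 1.8, 1.7]
width: 0.152
grip_force: 33.7
```

```bash
python3 chk.py
```

```text
22.575 case TCP [-0.1149  0.004   0.1196] bar rel hinge [-0.1899  0.004   0.0516] r 0.19675573479950118 to go 0.03494741424550832 [-4.7303  1.7531  1.6682] 0.15170687527643867
side exp [318.6628 270.449 ] [([317.9, 272.1], 0.95)]
top exp [344.3318 251.7085] [([342.9, 250.6], 0.71)]
```

Call:
{"fn": "step_arm", "kwargs": {
  "series": [0, -0.0003, 0.001, 0, 0, -0.0006, 0.002, 0, 0, -0.0008, 0.003, 0, 0, -0.001, 0.004, 0, 0, -0.0012, 0.005, 0, 0, -0.0014, 0.006, 0, 0, -0.0016, 0.007, 0, 0, -0.0016, 0.007, 0]
}}

```text
time: 23.78
tool_pos: [0.4466, -0.3406, 0.113]
tcp_rot: [-2.039, -2.385, 0.0]
wrist_force: [-7.7, 2.5, 2.3]
width: 0.149
grip_force: 33.9
```

Call:
{"fn": "step_arm", "kwargs": {
  "series": [0, 0, 0.0007, 0, 0, -0.0001, 0.0014, 0, 0, -0.0002, 0.002, 0, 0, -0.0002, 0.002, 0]
}}

```text
time: 24.28
tool_pos: [0.4461, -0.3406, 0.1111]
tcp_rot: [-2.039, -2.385, 0.001]
wrist_force: [-8.3, 1.9, 1.8]
width: 0.152
grip_force: 34.0
```

Call:
{"fn": "step_arm", "kwargs": {
  "series": [0, -0.0004, 0.0007, 0, 0, -0.0008, 0.0014, 0, 0, -0.0012, 0.002, 0, 0, -0.0012, 0.002, 0]
}}

```text
time: 24.78
tool_pos: [0.4455, -0.3407, 0.109]
tcp_rot: [-2.039, -2.385, -0.001]
wrist_force: [-6.7, 3.5, 1.9]
width: 0.152
grip_force: 33.9
```

Call:
{"fn": "step_arm", "kwargs": {
  "series": [0, -0.0002, 0.0007, 0, 0, -0.0004, 0.0014, 0, 0, -0.0006, 0.002, 0, 0, -0.0006, 0.002, 0]
}}

```text
time: 25.28
tool_pos: [0.4451, -0.3408, 0.1071]
tcp_rot: [-2.04, -2.385, -0.001]
wrist_force: [-5.4, 2.4, 1.9]
width: 0.155
grip_force: 33.9
```

Call:
{"fn": "step_arm", "kwargs": {
  "series": [0, -0.0001, 0.0007, 0, 0, -0.0002, 0.0014, 0, 0, -0.0003, 0.002, 0, 0, -0.0003, 0.002, 0]
}}

```text
time: 25.78
tool_pos: [0.4446, -0.3408, 0.1051]
tcp_rot: [-2.039, -2.385, -0.0]
wrist_force: [-6.5, 3.6, 1.0]
width: 0.149
grip_force: 34.0
```

Call:
{"fn": "step_arm", "kwargs": {
  "series": [0, 0, 0.0007, 0, 0, -0.0001, 0.0014, 0, 0, -0.0002, 0.002, 0, 0, -0.0002, 0.002, 0]
}}

```text
time: 26.28
tool_pos: [0.4441, -0.3409, 0.103]
tcp_rot: [-2.039, -2.385, 0.0]
wrist_force: [-7.4, 2.5, 2.2]
width: 0.153
grip_force: 34.1
```

```bash
python3 chk.py; cp pics/l.png pics/l2.png
```

```text
26.275 case TCP [-0.1194  0.0041  0.103 ] bar rel hinge [-0.1944  0.0041  0.035 ] r 0.19748184390503593 to go -0.05221034148053558 [-7.3594  2.5339  2.1924] 0.15324177598727926
side exp [317.6988 275.8232] [([320.3, 274.5], 0.71)]
top exp [343.6606 253.9435] [([342.7, 249.1], 0.84)]
```

View pics/l2.png

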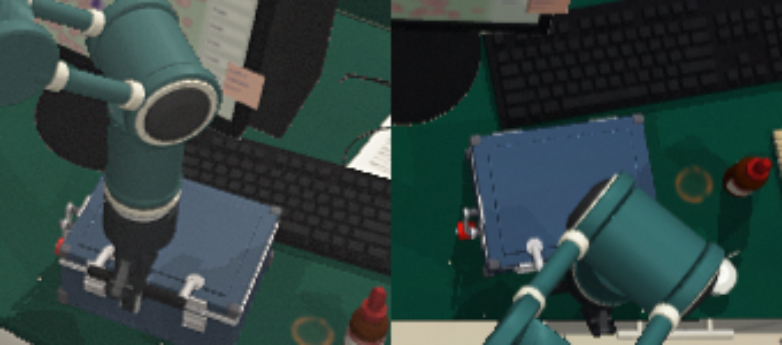

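Call:
{"fn": "step_arm", "kwargs": {
  "series": [0, -0.0003, 0.0007, 0, 0, -0.0006, 0.0014, 0, 0, -0.0008, 0.002, 0, 0, -0.0008, 0.002, 0]
}}

```text
time: 26.98
tool_pos: [0.4441, -0.341, 0.1028]
tcp_rot: [-2.04, -2.386, -0.001]
wrist_force: [-8.8, 6.7, 10.6]
width: 0.154
grip_force: 34.8
```

Call:
{"fn": "step_arm", "kwargs": {
  "series": [0, -0.0003, 0.0007, 0, 0, -0.0006, 0.0014, 0, 0, -0.0008, 0.002, 0, 0, -0.0008, 0.002, 0]
}}

```text
time: 27.48
tool_pos: [0.4441, -0.3411, 0.1026]
tcp_rot: [-2.041, -2.386, -0.003]
wrist_force: [-10.0, 9.3, 18.2]
width: 0.151
grip_force: 35.5
```

Call:
{"fn": "step_arm", "kwargs": {
  "series": [0, 0, -0.001, 0, 0, 0, -0.002, 0, 0, 0, -0.003, 0, 0, 0, -0.003, 0]
}}

```text
time: 27.98
tool_pos: [0.4441, -0.341, 0.1028]
tcp_rot: [-2.041, -2.386, -0.003]
wrist_force: [-2.5, 5.5, 3.0]
width: 0.153
grip_force: 34.2
```

Call:
{"fn": "step_arm", "kwargs": {
  "series": [0, 0, 0, 0, 0, 0, 0, 0, 0, 0, 0, 0, 0, 0, 0, 0, 0, 0, 0, 0, 0, 0, 0, 0],
  "gripper": 0.35
}}

```text
time: 28.72
tool_pos: [0.4439, -0.3424, 0.1027]
tcp_rot: [2.042, 2.388, -0.0]
wrist_force: [0.4, -0.5, 1.0]
width: 0.352
grip_force: 0.0
```

Free of contact; rise straight up.

Call:
{"fn": "step_arm", "kwargs": {
  "series": [0, 0, -0.01, 0, 0, 0, -0.025, 0, 0, 0, -0.05, 0, 0, 0, -0.08, 0, 0, 0, -0.12, 0, 0, 0, -0.16, 0, 0, 0, -0.2, 0, 0, 0, -0.2, 0]
}}

```text
time: 29.72
tool_pos: [0.4459, -0.344, 0.3092]
tcp_rot: [2.035, 2.38, 0.0]
wrist_force: [0.6, -0.4, 0.7]
width: 0.348
grip_force: 0.0
```

Call:
{"fn": "step_arm", "kwargs": {
  "series": [0.04, 0, 0, 0, 0.08, 0, 0, 0, 0.13, 0, 0, 0, 0.18, 0, 0, 0, 0.23, 0, 0, 0, 0.28, 0, 0, 0, 0.3, 0, 0, 0, 0.3, 0, 0, 0]
}}

```text
time: 30.72
tool_pos: [0.3968, -0.0448, 0.3027]
tcp_rot: [2.038, 2.391, 0.0]
wrist_force: [-0.9, -0.2, -0.2]
width: 0.348
grip_force: 0.0
```

Run:
```python
from h import *
P={n:cam(n) for n in('side','top')}
M={'lid_bar':(-.117,0,.132),'c1':(-.087,.106,.101),'c2':(-.087,-.106,.101)}
for n in P:
    print(n,{k:proj(P[n],w(v)).round(1) for k,v in M.items()},[(r['point'],round(r['score'],2)) for r in viewer.spot_point(P[n],'lid_bar')[:1]])
a=P['side']['image'][:,:,::-1][180:360,250:430]
b=P['top']['image'][:,:,::-1][160:340,250:430];cv2.imwrite('pics/end.png',cv2.resize(np.hstack([a,b]),None,fx=2.2,fy=2.2))
```

```text
side {'lid_bar': array([319.8, 273.2]), 'c1': array([284.9, 259.1]), 'c2': array([363.2, 285.1])} [([319.4, 274.7], 0.67)]
top {'lid_bar': array([345.6, 252.5]), 'c1': array([303.7, 249. ]), 'c2': array([379.5, 236.6])} [([344.7, 249.7], 0.6)]
```

View pics/end.png

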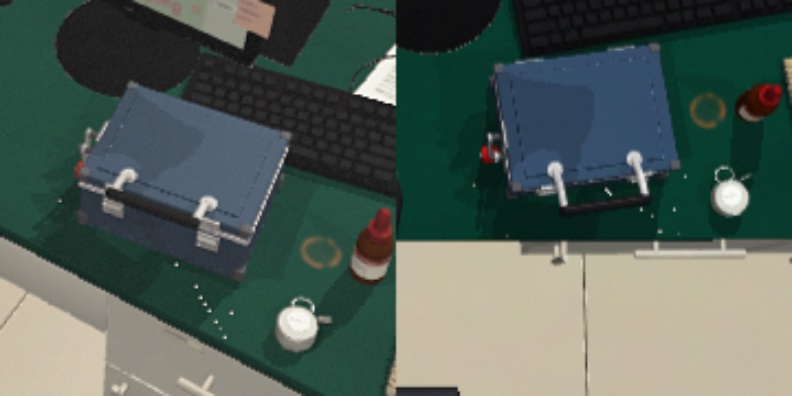

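The lid is flat and shut on the case, the bar is at its shut position, and the bottle and counter in view look untouched.

```bash
python3 -c "
from workcell import job
print(job.finish_job())"
```

```text
the job is handed in; nothing more can be done
None
```

The job is handed in: I broke the stay with the lid left standing, then lowered the lid by its bar onto its stop and let go; the last pictures show it shut, with the bottle and counter beside the case still in place.

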